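# Loosen the knurled lock ring and push the length stop home

## Robot

A 6-joint arm with a two-finger parallel gripper is mounted at the origin on a cart in front of the work surface, level with it; the furniture and walls round the work are solid. World frame = base frame: x ahead of the robot, y to its left, z up, the work surface at z = 0. Lengths are in mm, angles in rad, forces in N, time in s.
With the tool pointing down it reaches from about 425 to 925 mm from the base axis. Payload 12.5 kg.
Tool frame: the origin (TCP) lies on the centre line of the jaws, within the pads' length; the fingertips stand 8 mm ahead of it and the grasp point (between the pads) lies 11 mm behind it; z points along the fingers, y is the line along which they close (so a half turn about z gives the same grasp; the last joint's range is limited). The gripper opens to 85 mm and grips with 20 to 120 N. Pads are 22 mm wide; open, the fingers measure 114 mm over their backs; the gripper's body (76 mm by 85 mm) begins 54 mm behind the grasp point. The pads swing forward as they close: fully open they stand 13 mm farther back than shut.
Start: joints at [1.116, 0.491, 1.559, -0, 1.092, -0.106], TCP at [213.59, 587.387, 239.327] pointing down, gripper open.
Joint ranges: [-3.1, 3.1], [-0.84, 2.19], [0.05, 2.79], [-1.13, 4.28], [0.06, 2.93], [-2.69, 2.69]. Speed limits (rad/s): [2.22, 2.22, 2.79, 3.14, 3.14, 3.14].

## Interface

Orientations are given as [roll, pitch, yaw] about the fixed x, y, z axes, in that order (R = Rz(yaw) Ry(pitch) Rx(roll)).
In Python, from rig import arm gives the robot as it stands.
- The arm moves only by the tool move_arm, never from a script. Its argument "deltas" is a list of rows, each a list of 7 numbers: the shift along the tool's x, y, z each as a share of 0.5 m, from -1 to 1, then the turn, a rotation vector about the tool's x, y, z each as a share of pi/4 rad, from -1 to 1, then the closure, from -1 (fully open) to 1 (shut), so that 0 is half open. A call has 1 to 5 rows; each row is the pose to reach, as a shift and turn from the pose commanded when the call began, along the tool's axes at that moment; what a row does not reach only later rows make up. A row lasts 1/8 s, in which the tool goes at most 62.5 mm and 10.7 degrees, less where a joint would pass 70% of its speed; a pose out of reach is approached as far as the arm can. A call with a number of a shift or a turn outside -1 to 1 is refused whole. A call with a gripper value outside its range is refused whole. The fingers move at their own pace and stop on an object; "force" is the grip in N (left out, the last holds). Time passes only in rows, so rows that repeat a pose let the fingers close. It gives the time, the measured TCP pose, the force, the opening and the grip force at its end, in the units of the state.
- arm.state(): the state, without advancing time (a new reading comes with each control period).
- arm.camera(name): name is "scene" or "top" or "wrist"; returns a dict with "img" (420x560x3 uint8, red, green, blue), "z_map" (420x560 float32, mm along the optical axis (not along the pixel's ray), 0 where there is no reading), "vertical_fov" (degrees; the focal length in pixels is half the picture's height over the tangent of half this angle, whatever the lens; pixels are square), "cx", "cy" (the principal point, pixels), "origin" and "attitude" of the camera in the world. Camera axes: x right, y down, z forward; pixel columns grow to the right and rows downward; lengths in mm; the calibration is good to about 2 mm. A picture is of the moment at which its call begins.
- arm.job_done(): hands the job in; it is judged then, once.
The state is a dict: "clock": time; "joint_pos": joint angles; "dq": joint speeds; "tau": joint torques, N m; "tcp_pos": TCP position; "ee_rot": TCP orientation; "contact_force": force on the tool from outside, world axes, zero at the start; "moment": the same for the moment, N m; "gripper_width": finger opening in mm; "gripper_force": force on a finger pad.
Only numpy, scipy, OpenCV 4.12 (cv2) and the standard library are available. Lean on these libraries where they do the work, as an engineer would, in place of code of your own. Each camera call takes 0.05 s, during which the arm holds its last target. There are 200 camera calls.

## Task

The blue length stop on the bench fixture is locked by the big knurled ring. With a fingertip dragged round its rim, loosen the ring anticlockwise until its white line has passed the orange pointer once and stops lined up with it the second time; then push the freed stop along its slide towards the ring until it is fully home. Grip and lift nothing, leave the ring lined up and do not disturb the things around.

Things in the scene. Friction and masses are not known exactly. Their poses are not given: they have to be found in the camera images.
- stop_fixture: Grey base plate bolted to the bench, 100 (x) x 275 (y) x 10 mm, reaching from y = -75 to +200 mm. Origin on the bench top, on the ring's axis; z up. The slide bar runs along y, the blue stop stands towards +y. On the plate: two guide rails (24 mm high), a housing under the ring, a grey bridge at y = 75 to 88 mm, 36 mm high. A tab at -x carries the orange pointer.
- lock_ring (a joint): Turn of the knurled ring about its vertical axis, rad. 0: fully tight, white line at the orange pointer; grows anticlockwise seen from above (loosening) and does not wrap. Starts at 0.5 to 2.2, the line up to a third of a turn past the pointer; the line is there again at 6.28 (first) and 12.57 (second time); the thread ends at 16. Friction 0.05 N m; it stays where it is left.
- ring_top (a point): Centre of the ring's flat top, on its axis, 54 mm above the bench. Dark steel ring, 100 mm across, 32 mm hole, 18 mm high, knurled rim. Pressed down it yields on a spring from 2 N on, 2.5 mm for each 6 N, bottoming 5 mm down; 4 to 10 N on top lets a fingertip drag it round by friction (0.6 or more). A fixed 27 mm brass bush in the hole ends 55 mm above the bench.
- ring_line (a point): Outer part of the white painted line on the ring's top face, 47 mm from the axis; it turns with the ring.
- pointer_tip (a point): Tip of the fixed orange pointer, 55 mm from the ring's axis, 37 mm above the bench, its post (12 mm wide, 36 mm high) 66 to 76 mm from the axis.
- stop_slide (a joint): Travel of the blue stop on its aluminium bar, m: 0 as it starts (locked, it gives at most 3 mm), 0.046 fully home, its steel foot against the grey bridge. Grows as the stop moves towards the ring (the fixture's -y). The lock pin holds the bar until the ring has made 1.75 turns from tight; then it slides with about 2.5 N friction and stays where it is left.
- stop_face (a point): Centre of the black rubber pad (44 wide x 22 mm high) on the outer, ring-averted face of the blue stop, 40 mm above the bench; the outward normal is the fixture's +y. The blue block is 60 mm wide (x), 22 mm thick (y), from 22 to 56 mm above the bench. Nothing stands beyond it but the 10 mm plate.
- battery_pack: Loose black battery pack, 105x67x54 mm, standing to the right of the fixture; bystander. Origin under its centre.
- marker: Loose blue and black marker pen, 128 mm long, 16 mm thick, lying to the right; bystander.
- bolt: Loose steel bolt standing on its head, 66 mm high, 27 mm wide, behind and to the right of the fixture; bystander. z axis up.
- oil_bottle: Loose brown dropper bottle, 34 mm wide, 102 mm high, standing to the left; bystander. z axis up.
- pin_tip (a point): Red top of the 12 mm lock pin in the middle of the ring's brass bush: 62 mm above the bench when the ring is tight, drawn up 4 mm by each turn of loosening (70 mm after two turns). It sinks with the ring when that is pressed.

How it is judged:
By the outcome, as a careful person would: the job done as asked, in the order asked, and still so for the second after the job is handed in, with the robot touching nothing.
It also fails if it takes over 58 s, if anything falls off the work surface, if the arm or the gripper's body presses on something with over 40 N, if the wrist force passes 120 N, or if a joint passes its speed limit or range.

## Working session

There is one attempt and no reset: what is moved stays moved. The work goes in short steps, Python scripts to look and compute and a tool call to move; the robot and the scene stay as the last step left them, time stands still between calls to the robot, and variables do not carry over. Pictures are saved under pics/ and viewed, at most 10 in all, crops included, and the job is handed in when it is done.

Besides the shell and the picture viewer there is one more tool, called after "Emit:" by a JSON object that holds its "method" and its "body", one argument or row to a line. move_arm: Moves the arm, as the interface text tells. Its arguments: {"type":"object","properties":{"deltas":{"type":"array","items":{"type":"array","items":{"type":"number"}}},"force":{"type":"number"}},"required":["deltas"]}

```bash
mkdir -p pics
cat > h.py <<'E'
import numpy as np, cv2
from rig import arm
from scipy.spatial.transform import Rotation as R
def cam(n):
    c=arm.camera(n); c['f']=210/np.tan(np.radians(c['vertical_fov'])/2)
    A=np.array(c['attitude'],float); c['R']=A if A.shape==(3,3) else R.from_euler('xyz',A).as_matrix()
    return c
def cloud(c):
    v,u=np.mgrid[:420,:560]; z=c['z_map']
    p=np.stack([(u-c['cx'])/c['f']*z,(v-c['cy'])/c['f']*z,z],-1)
    return p@c['R'].T+np.array(c['origin'])
def save(c,n): cv2.imwrite('pics/'+n,c['img'][:,:,::-1])
E
python3 - <<'E'
from h import *
for n in('top','scene'):
    c=cam(n); save(c,n+'1.png'); print(n,c['origin'],c['attitude'],c['vertical_fov'],c['cx'],c['cy'])
print(arm.state())
E
```

```text
top [ 305.46962998   29.70301004 1078.31805376] [-2.89123866e+00 -1.89578886e-03 -1.64680745e+00] 57.834211599375124 281.53769140830934 213.73761041739638
scene [ 212.08112193 -672.16343933  735.50140508] [-2.29890522 -0.00897256 -0.42110006] 52.03878220799872 279.0570638226347 209.67194947958257
{'clock': 0.1, 'joint_pos': array([ 1.11643101e+00,  4.91517254e-01,  1.55939745e+00,  7.88468414e-06,
        1.09169059e+00, -1.05643063e-01]), 'dq': array([-0.0009457 , -0.00108504, -0.00166656,  0.00058849, -0.00051729,
        0.00056031]), 'tau': array([ 2.62727153e-03, -6.19441724e+01, -2.62027127e+01, -8.94165373e-05,
        2.85847411e-03,  4.88226078e-05]), 'tcp_pos': array([213.47863088, 587.20755822, 238.77192373]), 'ee_rot': array([-3.14058640e+00, -1.13732983e-04,  2.79286670e+00]), 'contact_force': array([-0.49195846, -0.31413314, -0.54564111]), 'moment': array([-0.02925524,  0.01649304, -0.00423828]), 'gripper_force': 0.0, 'gripper_width': 85.07631229976172}
```

View pics/top1.png

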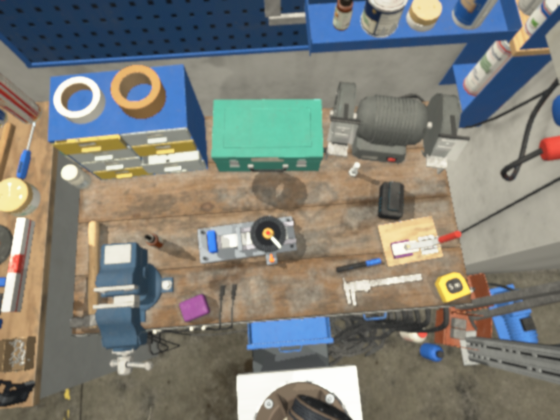

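View pics/scene1.png

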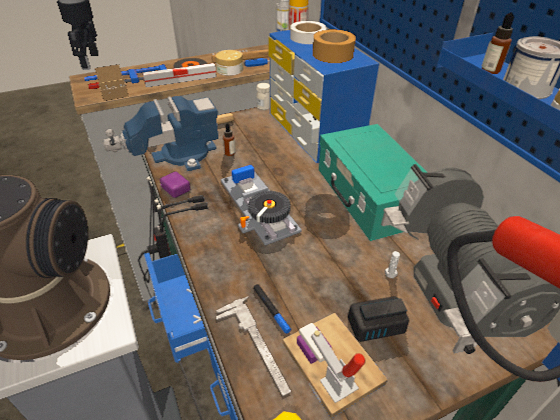

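The top view shows the ring at about (268,234), the blue stop at (211,241), and the orange pointer near (271,258). The white line points to the lower right. Next I'll measure these points.

```bash
cat >> h.py <<'E'
def atz(c,u,v,z):
    d=c['R']@np.array([(u-c['cx'])/c['f'],(v-c['cy'])/c['f'],1]); o=np.array(c['origin']); return o+d*(z-o[2])/d[2]
E
python3 - <<'E'
from h import *
c=cam('top'); P=cloud(c); im=c['img'].astype(int)
r=cv2.resize(c['img'][200:280,190:310],None,fx=6,fy=6,interpolation=cv2.INTER_CUBIC); cv2.imwrite('pics/crop1.png',r[:,:,::-1])
hsv=cv2.cvtColor(c['img'],cv2.COLOR_RGB2HSV).astype(int)
roi=np.zeros((420,560),bool); roi[200:280,190:310]=1
def rep(n,m):
    m=m&roi; v,u=np.nonzero(m); p=P[m]; print(n,m.sum(),u.mean().round(1),v.mean().round(1),np.median(p,0).round(1),p.min(0).round(),p.max(0).round())
H,S,V=hsv[...,0],hsv[...,1],hsv[...,2]
rep('blue',(H>100)&(H<125)&(S>150)); 
o=(H>5)&(H<20)&(S>170)&(V>170); rows=np.arange(420)[:,None]
rep('orange',o&(rows>250)); rep('red',((H<8)|(H>172))&(S>150))
w=(S<60)&(V>200)&(np.hypot(*(np.mgrid[:420,:560]-np.array([234,268])[:,None,None]))<20); rep('white',w)
d=(P[...,2]>48)&(P[...,2]<58)&(V<90); rep('ring',d)
m=d&roi; e=cv2.minEnclosingCircle(P[m][:,:2].astype(np.float32)); print(e)
pl=(P[...,2]>5)&(P[...,2]<15); m=pl&roi; print(cv2.minAreaRect(P[m][:,:2].astype(np.float32)))
m=(H>100)&(H<125)&(S>150)&roi&(P[...,2]>50);print(cv2.minAreaRect(P[m][:,:2].astype(np.float32)))
E
```

```text
blue 157 211.8 241.5 [502.4 202.7  55.8] [305.  30.  46.] [ 532.  214. 1078.]<stdin>:7: RuntimeWarning: Mean of empty slice.
  ret = ret.dtype.type(ret / rcount)
  return _methods._mean(a, axis=axis, dtype=dtype,
  ret = um.true_divide(
Traceback (most recent call last):
ValueError: zero-size array to reduction operation minimum which has no identity
```

View pics/crop1.png

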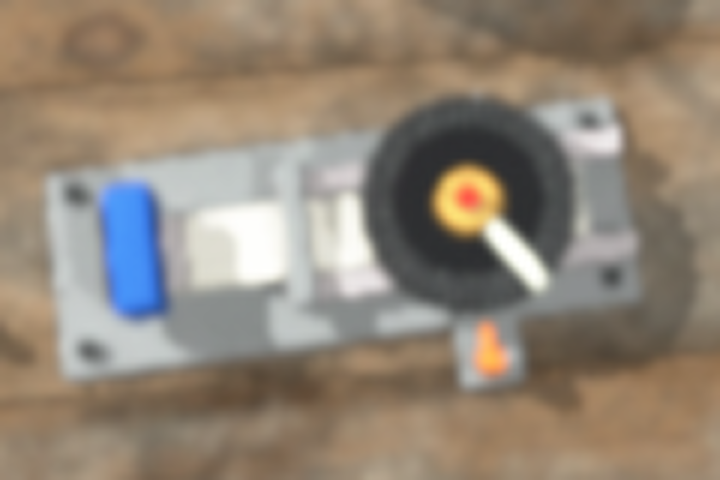

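The crop shows the ring centre at about (470,203), the white line's outer end at (540,283), the pointer tip at (487,325), and the blue stop centred at (133,250). It also shows the whole plate outline.

Run:
```python
from h import *
c=cam('top'); P=cloud(c)
f=lambda x,y,z: atz(c,(x+.5)/6-.5+190,(y+.5)/6-.5+200,z)
ctr=f(470,203,54); print('ring',ctr.round(1)); pin=f(468,197,65);print('pin',pin.round(1))
le=f(540,283,54); pt=f(487,325,37); print('line',le.round(1),np.linalg.norm(le-ctr)); print('ptr',pt.round(1))
cs=[f(*q,10) for q in((47,177),(68,380),(637,297),(605,98))]
print('corners',np.round(cs,1).tolist()); q=np.array(cs)[:,:2]
yv=(q[0]-q[3]+q[1]-q[2]); yv/=np.linalg.norm(yv); print('ydir',yv,'yaw',np.degrees(np.arctan2(-yv[0],yv[1])))
print('len',np.linalg.norm(q[0]-q[3]),np.linalg.norm(q[0]-q[1]))
orig=q.mean(0)-yv*62.5; print('origin from plate',orig)
a=lambda p:np.degrees(np.arctan2(p[1]-ctr[1],p[0]-ctr[0]))
print('angle line',a(le),'ptr',a(pt),'minus x dir', np.degrees(np.arctan2(yv[1],yv[0]))+90)
st=f(133,250,56);print('stop top',st, (st[:2]-ctr[:2])@yv)
# depth check
m=(P[...,2]>49)&(P[...,2]<58); m[:200]=0;m[280:]=0;m[:,:235]=0;m[:,310:]=0
print(m.sum(),P[m].mean(0),cv2.minAreaRect(P[m][:,:2].astype(np.float32)))
# scene ring cross-check
s=cam('scene'); S=cloud(s); m=(abs(S[...,2]-54)<3)&(np.hypot(S[...,0]-ctr[0],S[...,1]-ctr[1])<70); print('scene ring',m.sum(),S[m].mean(0),cv2.minAreaRect(S[m][:,:2].astype(np.float32)))
# obstacles higher than 60 near
m=(P[...,2]>60)&(np.hypot(P[...,0]-ctr[0],P[...,1]-ctr[1])<170);print('high',m.sum(), P[m].min(0),P[m].max(0)) if m.sum() else 0
```

```text
ring [513.7  49.4  54. ]
pin [514.3  49.9  65. ]
line [474.5  20.2  54. ] 48.9203078488654
ptr [459.7  45.8  37. ]
corners [[550.6, 251.1, 10.0], [452.7, 243.4, 10.0], [471.6, -25.4, 10.0], [569.3, -18.2, 10.0]]
ydir [-0.06960273  0.99757479] yaw 3.9911694758554876
len 269.9764009143092 98.18184054909982
origin from plate [515.40416097  50.38349771]
angle line -143.39551300506332 ptr -176.1616060940125 minus x dir 183.9911694758555
stop top [503.19670312 203.38263481  56.        ] 154.35383566727705
947 [515.11894942  50.04309178  54.3402252 ] ((515.3787841796875, 50.06278991699219), (98.5935287475586, 100.36764526367188), 10.221484184265137)
scene ring 550 [515.42810994  45.52897278  55.5949724 ] ((516.2442016601562, 48.51536560058594), (101.95033264160156, 97.3655014038086), 21.865493774414062)
high 23 [481.02856996  12.33186673  60.0466902 ] [543.01832882 203.92535756  68.6061869 ]
```

```bash
cat >> h.py <<'E'
C=np.array([514.8,50.0]); YAW=np.pi+0.0697
def delta(pos,yaw=YAW):
    s=arm.state(); Rc=R.from_euler('xyz',s['ee_rot']); Rt=R.from_euler('xyz',[np.pi,0,yaw])
    d=Rc.inv().apply(np.array(pos)-s['tcp_pos'])/500; r=(Rc.inv()*Rt).as_rotvec()/(np.pi/4)
    print('delta',d.round(4),r.round(3),'|',s['tcp_pos'].round(1),s['ee_rot'].round(3),s['contact_force'].round(1),s['joint_pos'].round(2),round(s['clock'],2))
E
python3 -c "
from h import *
delta([550.7,52.5,130])"
```

```text
delta [-0.9993 -0.7746  0.2184] [-0.001 -0.    -0.533] | [213.5 587.3 239. ] [-3.141 -0.     2.793] [ 0.4 -0.8  0.6] [ 1.12  0.49  1.56 -0.    1.09 -0.11] 0.25
```

Emit:
{"method": "move_arm", "body": {
  "deltas": [
    [-0.1, -0.078, 0, 0, 0, -0.15, 1],
    [-0.2, -0.156, 0, 0, 0, -0.3, 1],
    [-0.3, -0.234, 0, 0, 0, -0.42, 1],
    [-0.4, -0.312, 0, 0, 0, -0.533, 1],
    [-0.5, -0.39, 0, 0, 0, -0.533, 1]
  ],
  "force": 40
}}

```text
clock: 0.88
tcp_pos: [380.2, 320.8, 239.5]
ee_rot: [3.141, 0.0, -3.07]
contact_force: [0.3, 0.3, 0.8]
gripper_width: -0.0
gripper_force: 0.0
```

```bash
python3 -c "
from h import *
delta([550.7,52.5,130])"
```

```text
delta [-0.3017 -0.5596  0.2189] [0.    0.001 0.002] | [380.2 320.8 239.5] [ 3.141  0.    -3.07 ] [0.3 0.3 0.8] [ 0.57  0.31  1.86  0.    0.97 -1.07] 0.88
```

Emit:
{"method": "move_arm", "body": {
  "deltas": [
    [-0.06, -0.11, 0.0, 0, 0, 0.002, 1],
    [-0.12, -0.22, 0.0, 0, 0, 0.002, 1],
    [-0.18, -0.33, 0.05, 0, 0, 0.002, 1],
    [-0.24, -0.44, 0.1, 0, 0, 0.002, 1],
    [-0.3, -0.55, 0.15, 0, 0, 0.002, 1]
  ]
}}

```text
clock: 1.5
tcp_pos: [541.6, 68.7, 169.3]
ee_rot: [3.141, 0.001, -3.074]
contact_force: [0.8, 0.8, 0.6]
gripper_width: -0.2
gripper_force: 0.0
```

Emit:
{"method": "move_arm", "body": {
  "deltas": [
    [0, -0.01, 0.1, 0, 0, 0, 1],
    [0, -0.01, 0.15, 0, 0, 0, 1],
    [0, -0.01, 0.15, 0, 0, 0, 1],
    [0, -0.01, 0.15, 0, 0, 0, 1]
  ]
}}

```text
clock: 2.0
tcp_pos: [541.6, 65.7, 95.9]
ee_rot: [-3.142, 0.001, -3.073]
contact_force: [-0.1, 0.2, 0.7]
gripper_width: -0.4
gripper_force: 0.0
```

```bash
python3 -c "
from h import *
delta([550.7,52.5,66])
c=cam('wrist');save(c,'w1.png');print(c['origin'],c['attitude'])"
```

```text
delta [-0.0163 -0.0276  0.0598] [-0.     0.002 -0.001] | [541.6  65.7  95.9] [-3.142e+00  1.000e-03 -3.073e+00] [-0.1  0.2  0.7] [-0.    0.57  1.89  0.    0.68 -1.64] 2.0
[472.18476071  60.40475513 231.09654123] [2.86740736e+00 8.94398077e-04 1.63816732e+00]
```

View pics/w1.png

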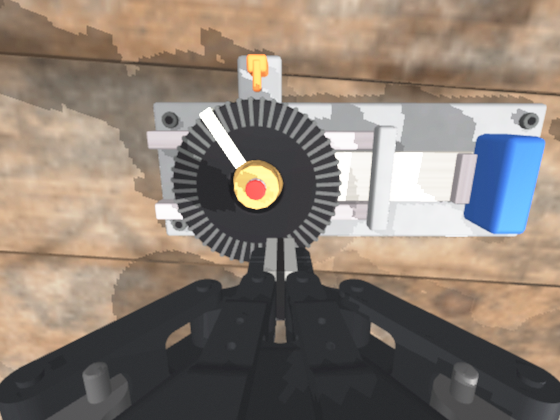

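The wrist view shows the ring centred at about (257,182), the line's outer end at (208,115), the pointer tip at (257,90), and the closed fingertips near (281,240).

```bash
cat >> h.py <<'E'
def line(c,save_as=None):
    """line angle past pointer, deg, via white pixels in annulus r 20..48 on z=54 plane"""
    v,u=np.mgrid[:420,:560]; d=np.stack([(u-c['cx'])/c['f'],(v-c['cy'])/c['f'],np.ones_like(u,float)],-1)@c['R'].T
    o=np.array(c['origin']); p=o+d*((54-o[2])/d[...,2])[...,None]
    return p
def measure(c,ctr,zr=54):
    p=line(c)+0; h=cv2.cvtColor(c['img'],cv2.COLOR_RGB2HSV).astype(int)
    q=p[...,:2]-ctr; r=np.hypot(q[...,0],q[...,1]); a=np.arctan2(q[...,1],q[...,0])
    m=(r>22)&(r<46)&(h[...,1]<50)&(h[...,2]>190)
    # keep main angular mode
    if m.sum()<20: print('no line',m.sum()); return
    hist,e=np.histogram(a[m],72,(-np.pi,np.pi)); a0=e[hist.argmax()]+.04
    k=m&(abs(np.angle(np.exp(1j*(a-a0))))<.15)
    ang=np.degrees(np.angle(np.exp(1j*a[k]).mean()))
    print('line px',m.sum(),k.sum(),'angle',round(ang,1),'past pointer',round((ang-(YAWD+180))%360,1))
YAWD=4.0
E
python3 - <<'E'
from h import *
c=cam('wrist'); P=cloud(c)
for n,u,v,z in(('bush',258,185,55),('ring',257,182,54),('line',208,115,54),('ptr',257,90,37),('tip',281,240,88),('stopR',503,183,56)): print(n,atz(c,u,v,z).round(1),P[v,u].round(1))
m=(abs(P[...,2]-54)<2.5)&(np.hypot(P[...,0]-515,P[...,1]-50)<60)
print(m.sum(),P[m].mean(0),cv2.minEnclosingCircle(P[m][:,:2].astype(np.float32)))
h=cv2.cvtColor(c['img'],cv2.COLOR_RGB2HSV).astype(int)
m=(abs(P[...,2]-56)<3)&(h[...,0]>100)&(h[...,0]<125)&(h[...,1]>150); print('stop',P[m].mean(0),cv2.minAreaRect(P[m][:,:2].astype(np.float32)))
measure(c,C); measure(c,np.array([514,49.])); measure(cam('top'),C)
E
```

```text
bush [512.9  49.9  55. ] [510.9  50.5  63.6]
ring [511.3  49.2  54. ] [509.4  49.8  62.7]
line [474.9  20.   54. ] [474.8  20.6  56.6]
ptr [458.7  45.5  37. ] [458.6  45.5  36.8]
tip [533.   64.9  88. ] [529.2  64.6  97.1]
stopR [501.7 193.7  56. ] [501.7 193.6  56.1]
19571 [508.73754454  48.35127885  54.75539913] ((513.4019775390625, 48.82300567626953), 51.47616958618164)
stop [493.94744487 198.66245651  55.70503929] ((503.4910888671875, 202.64236450195312), (58.81683349609375, 22.233806610107422), 4.015889644622803)
line px 581 568 angle -142.1 past pointer 33.9
line px 584 578 angle -142.5 past pointer 33.5
no line 0
```

```bash
sed -i 's/^C=.*;/C=np.array([513.9,49.4]);/' h.py; python3 -c "
from h import *
delta([549.8,51.9,66])"
```

```text
delta [-0.0144 -0.0288  0.0604] [-0.     0.003 -0.001] | [541.5  65.8  96.2] [-3.142e+00  2.000e-03 -3.073e+00] [0.5 0.2 0.5] [-0.    0.57  1.89  0.    0.68 -1.64] 2.15
```

Emit:
{"method": "move_arm", "body": {
  "deltas": [
    [-0.014, -0.029, 0.03, 0, 0.003, 0, 1],
    [-0.014, -0.029, 0.06, 0, 0.003, 0, 1],
    [-0.014, -0.029, 0.06, 0, 0.003, 0, 1],
    [-0.014, -0.029, 0.06, 0, 0.003, 0, 1]
  ]
}}

```text
clock: 2.65
tcp_pos: [548.9, 51.6, 64.7]
ee_rot: [3.141, -0.003, -3.073]
contact_force: [-0.3, -0.0, 0.6]
gripper_width: -0.1
gripper_force: 0.0
```

Emit:
{"method": "move_arm", "body": {
  "deltas": [
    [0, 0, 0.005, 0, 0, 0, 1],
    [0, 0, 0.005, 0, 0, 0, 1],
    [0, 0, 0.005, 0, 0, 0, 1]
  ]
}}

```text
clock: 3.02
tcp_pos: [549.1, 51.6, 62.6]
ee_rot: [3.142, -0.002, -3.073]
contact_force: [1.2, -0.4, -0.3]
gripper_width: -0.2
gripper_force: 0.0
```

Emit:
{"method": "move_arm", "body": {
  "deltas": [
    [0, 0, 0.003, 0, 0, 0, 1],
    [0, 0, 0.003, 0, 0, 0, 1],
    [0, 0, 0.003, 0, 0, 0, 1]
  ]
}}

```text
clock: 3.4
tcp_pos: [549.2, 51.6, 61.1]
ee_rot: [3.142, -0.002, -3.073]
contact_force: [-0.4, 0.3, 4.4]
gripper_width: -0.3
gripper_force: 2.0
```

Emit:
{"method": "move_arm", "body": {
  "deltas": [
    [0, 0, 0.0024, 0, 0, 0, 1],
    [0, 0, 0.0024, 0, 0, 0, 1]
  ]
}}

```text
clock: 3.65
tcp_pos: [549.2, 51.6, 59.9]
ee_rot: [3.142, -0.002, -3.073]
contact_force: [-0.8, 0.2, 6.5]
gripper_width: 0.4
gripper_force: 3.4
```

Emit:
{"method": "move_arm", "body": {
  "deltas": [
    [0.0035, 0.0218, 0, 0, 0, 0, 1],
    [0.0135, 0.0415, 0, 0, 0, 0, 1],
    [0.0291, 0.0571, 0, 0, 0, 0, 1],
    [0.0488, 0.0671, 0, 0, 0, 0, 1],
    [0.0706, 0.0706, 0, 0, 0, 0, 1]
  ]
}}

```text
clock: 4.28
tcp_pos: [512.1, 84.5, 60.2]
ee_rot: [-3.141, 0.0, -3.073]
contact_force: [3.1, -1.8, 6.4]
gripper_width: 0.1
gripper_force: 3.1
```

```bash
python3 -c "
from h import *
delta([513.9-35.3*.0697,49.4+35.3*.9976,60])
c=cam('wrist');measure(c,C);save(c,'w2.png')"
```

```text
delta [0.0012 0.0002 0.0004] [-0.     0.    -0.001] | [512.1  84.5  60.2] [-3.141  0.    -3.073] [ 3.1 -1.8  6.4] [ 0.04  0.61  1.98 -0.    0.56 -1.6 ] 4.28
line px 652 596 angle -70.8 past pointer 105.2
```

Emit:
{"method": "move_arm", "body": {
  "deltas": [
    [0.0218, -0.0035, 0, 0, 0, 0, 1],
    [0.0415, -0.0135, 0, 0, 0, 0, 1],
    [0.0571, -0.0291, 0, 0, 0, 0, 1],
    [0.0671, -0.0488, 0, 0, 0, 0, 1],
    [0.0706, -0.0706, 0, 0, 0, 0, 1]
  ]
}}

```text
clock: 4.95
tcp_pos: [478.7, 46.6, 60.1]
ee_rot: [3.142, -0.001, -3.073]
contact_force: [2.0, 2.3, 7.0]
gripper_width: 0.0
gripper_force: 3.1
```

Emit:
{"method": "move_arm", "body": {
  "deltas": [
    [-0.0035, -0.0218, 0, 0, 0, 0, 1],
    [-0.0135, -0.0415, 0, 0, 0, 0, 1],
    [-0.0291, -0.0571, 0, 0, 0, 0, 1],
    [-0.0488, -0.0671, 0, 0, 0, 0, 1],
    [-0.0706, -0.0706, 0, 0, 0, 0, 1]
  ]
}}

```text
clock: 5.58
tcp_pos: [516.2, 13.6, 59.9]
ee_rot: [3.142, -0.003, -3.074]
contact_force: [-2.5, 0.7, 6.4]
gripper_width: 0.1
gripper_force: 3.4
```

```bash
python3 -c "
from h import *
delta([513.9+35.3*.0697,49.4-35.3*.9976,60])
c=cam('wrist');measure(c,C);save(c,'w3.png')"
```

```text
delta [-0.0003  0.0011 -0.0001] [ 0.    -0.004 -0.002] | [516.2  13.6  59.9] [ 3.142e+00 -3.000e-03 -3.074e+00] [-2.5  0.7  6.4] [-0.1   0.6   1.98 -0.    0.56 -1.74] 5.58
line px 650 590 angle 74.2 past pointer 250.2
```

Emit:
{"method": "move_arm", "body": {
  "deltas": [
    [-0.0218, 0.0035, 0, 0, 0, 0, 1],
    [-0.0415, 0.0135, 0, 0, 0, 0, 1],
    [-0.0571, 0.0291, 0, 0, 0, 0, 1],
    [-0.0671, 0.0488, 0, 0, 0, 0, 1],
    [-0.0706, 0.0706, 0, 0, 0, 0, 1]
  ]
}}

```text
clock: 6.25
tcp_pos: [549.6, 51.5, 60.0]
ee_rot: [-3.141, -0.001, -3.073]
contact_force: [-1.3, -1.8, 6.5]
gripper_width: -0.3
gripper_force: 3.4
```

Emit:
{"method": "move_arm", "body": {
  "deltas": [
    [0.0035, 0.0218, 0, 0, 0, 0, 1],
    [0.0135, 0.0415, 0, 0, 0, 0, 1],
    [0.0291, 0.0571, 0, 0, 0, 0, 1],
    [0.0488, 0.0671, 0, 0, 0, 0, 1],
    [0.0706, 0.0706, 0, 0, 0, 0, 1]
  ]
}}

```text
clock: 6.88
tcp_pos: [512.0, 84.6, 60.2]
ee_rot: [-3.141, 0.0, -3.073]
contact_force: [2.6, -1.1, 5.6]
gripper_width: 0.6
gripper_force: 3.1
```

Emit:
{"method": "move_arm", "body": {
  "deltas": [
    [0.0218, -0.0035, 0, 0, 0, 0, 1],
    [0.0415, -0.0135, 0, 0, 0, 0, 1],
    [0.0571, -0.0291, 0, 0, 0, 0, 1],
    [0.0671, -0.0488, 0, 0, 0, 0, 1],
    [0.0706, -0.0706, 0, 0, 0, 0, 1]
  ]
}}

```text
clock: 7.5
tcp_pos: [478.7, 46.6, 60.1]
ee_rot: [3.142, -0.001, -3.073]
contact_force: [0.4, 3.2, 6.6]
gripper_width: -0.4
gripper_force: 3.1
```

Emit:
{"method": "move_arm", "body": {
  "deltas": [
    [-0.0035, -0.0218, 0, 0, 0, 0, 1],
    [-0.0135, -0.0415, 0, 0, 0, 0, 1],
    [-0.0291, -0.0571, 0, 0, 0, 0, 1],
    [-0.0488, -0.0671, 0, 0, 0, 0, 1],
    [-0.0706, -0.0706, 0, 0, 0, 0, 1]
  ]
}}

```text
clock: 8.12
tcp_pos: [516.2, 13.6, 59.9]
ee_rot: [3.141, -0.003, -3.074]
contact_force: [-2.8, 0.3, 7.3]
gripper_width: 0.1
gripper_force: 3.4
```

```bash
python3 -c "
from h import *
delta([513.9+35.3*.0697,49.4-35.3*.9976,60])
c=cam('wrist');measure(c,C);save(c,'w4.png')"
```

```text
delta [-0.0003  0.0011 -0.0002] [ 0.    -0.004 -0.002] | [516.2  13.6  59.9] [ 3.141e+00 -3.000e-03 -3.074e+00] [-2.8  0.3  7.3] [-0.1   0.6   1.98 -0.    0.56 -1.74] 8.12
line px 35 35 angle -73.2 past pointer 102.8
```

View pics/w4.png

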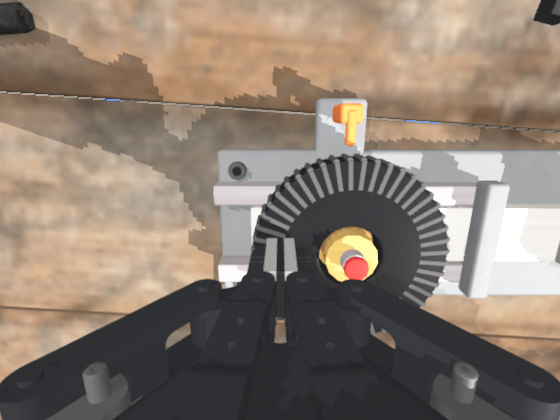

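The line is hidden behind the gripper, which fits my estimate of about 540° total. The raised pin's red top is at (355,268). I'll turn two more quarters and then measure.

Emit:
{"method": "move_arm", "body": {
  "deltas": [
    [-0.0218, 0.0035, 0, 0, 0, 0, 1],
    [-0.0415, 0.0135, 0, 0, 0, 0, 1],
    [-0.0571, 0.0291, 0, 0, 0, 0, 1],
    [-0.0671, 0.0488, 0, 0, 0, 0, 1],
    [-0.0706, 0.0706, 0, 0, 0, 0, 1]
  ]
}}

```text
clock: 8.8
tcp_pos: [549.7, 51.5, 60.0]
ee_rot: [-3.141, -0.001, -3.073]
contact_force: [0.1, -2.5, 6.9]
gripper_width: -0.0
gripper_force: 3.4
```

Emit:
{"method": "move_arm", "body": {
  "deltas": [
    [0.0035, 0.0218, 0, 0, 0, 0, 1],
    [0.0135, 0.0415, 0, 0, 0, 0, 1],
    [0.0291, 0.0571, 0, 0, 0, 0, 1],
    [0.0488, 0.0671, 0, 0, 0, 0, 1],
    [0.0706, 0.0706, 0, 0, 0, 0, 1]
  ]
}}

```text
clock: 9.43
tcp_pos: [512.0, 84.6, 60.2]
ee_rot: [-3.141, 0.0, -3.073]
contact_force: [2.8, -0.9, 6.5]
gripper_width: -0.3
gripper_force: 3.1
```

```bash
python3 -c "
from h import *
c=cam('wrist');measure(c,C);save(c,'w5.png')"
```

```text
line px 752 691 angle 154.5 past pointer 330.5
```

Emit:
{"method": "move_arm", "body": {
  "deltas": [
    [0.011, -0.0009, 0, 0, 0, 0, 1],
    [0.0218, -0.0035, 0, 0, 0, 0, 1],
    [0.0287, -0.0061, 0, 0, 0, 0, 1],
    [0.0353, -0.0095, 0, 0, 0, 0, 1],
    [0.0353, -0.0095, 0, 0, 0, 0, 1]
  ]
}}

```text
clock: 10.1
tcp_pos: [494.5, 78.3, 60.2]
ee_rot: [-3.141, -0.001, -3.073]
contact_force: [0.9, -2.0, 6.0]
gripper_width: 0.3
gripper_force: 3.2
```

```bash
python3 -c "
from h import *
c=cam('wrist');measure(c,C);save(c,'w6.png');delta([500,50,60])"
```

```text
line px 710 661 angle -179.5 past pointer 356.5
delta [-0.0071 -0.0572  0.0003] [-0.    -0.001 -0.002] | [494.5  78.3  60.1] [-3.141e+00 -1.000e-03 -3.073e+00] [ 0.5 -0.6  7. ] [ 0.03  0.59  2.02 -0.    0.53 -1.61] 10.15
```

View pics/w6.png

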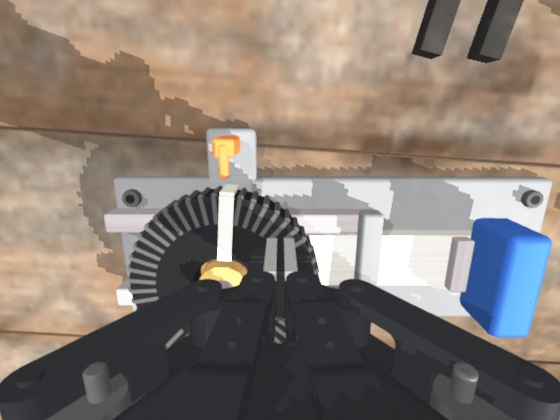

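The line runs from (231,187) to (225,262) and the pointer tip is at (225,178), so it is only a few degrees short. I'll refine the measurement.

```bash
cat >> h.py <<'E'
def fine(c,z):
    global atz
    h=cv2.cvtColor(c['img'],cv2.COLOR_RGB2HSV).astype(int)
    v,u=np.mgrid[:420,:560]; d=np.stack([(u-c['cx'])/c['f'],(v-c['cy'])/c['f'],np.ones(u.shape)],-1)@c['R'].T
    o=np.array(c['origin']); pl=lambda zz:(o+d*((zz-o[2])/d[...,2])[...,None])[...,:2]
    p=pl(z); q=p-C; r=np.hypot(*np.moveaxis(q,-1,0)); a=np.degrees(np.arctan2(q[...,1],q[...,0]))
    da=(a-184+180)%360-180
    m=(r>22)&(r<48)&(abs(da)<20)&(h[...,1]<50)&(h[...,2]>190)
    x=p[m]; vx,vy,x0,y0=cv2.fitLine(x.astype(np.float32),cv2.DIST_L2,0,.01,.01).ravel()
    t=np.degrees(np.arctan2(vy,vx)); print('line n',m.sum(),'dir vs 184:',round((t-4+90)%180-90,2),'centroid ang vs 184:',round(da[m].mean(),2),'offset of line from C',round(float((C[0]-x0)*vy-(C[1]-y0)*vx),2))
    pp=pl(37); qq=pp-C; rr=np.hypot(*np.moveaxis(qq,-1,0))
    om=(rr>53)&(rr<64)&(h[...,0]>8)&(h[...,0]<24)&(h[...,1]>150)&(abs(qq[...,1])<15)
    b=np.degrees(np.arctan2(qq[...,1],qq[...,0])); print('pointer n',om.sum(),'ang vs 184:',round(float(((b[om]-184+180)%360-180).mean()),2))
E
python3 -c "
from h import *
fine(cam('wrist'),52.2)"
```

```text
line n 721 dir vs 184: -4.98 centroid ang vs 184: -3.25 offset of line from C -1.02
pointer n 31 ang vs 184: 0.73
```

Emit:
{"method": "move_arm", "body": {
  "deltas": [
    [0.003, -0.0018, 0, 0, 0, 0, 1],
    [0.0057, -0.0036, 0, 0, 0, 0, 1],
    [0.0057, -0.0036, 0, 0, 0, 0, 1]
  ]
}}

```text
clock: 10.58
tcp_pos: [492.0, 76.4, 60.2]
ee_rot: [-3.142, -0.001, -3.073]
contact_force: [0.4, 0.6, 6.7]
gripper_width: -0.3
gripper_force: 3.1
```

```bash
python3 -c "
from h import *
fine(cam('wrist'),52.2)"
```

```text
line n 727 dir vs 184: -1.26 centroid ang vs 184: 1.12 offset of line from C -1.4
pointer n 30 ang vs 184: 1.1
```

Emit:
{"method": "move_arm", "body": {
  "deltas": [
    [0, 0, -0.02, 0, 0, 0, 1],
    [0, 0, -0.12, 0, 0, 0, 1],
    [0, 0, -0.22, 0, 0, 0, 1],
    [0, 0, -0.22, 0, 0, 0, 1],
    [0, 0, -0.22, 0, 0, 0, 1]
  ]
}}

```text
clock: 11.25
tcp_pos: [491.2, 76.5, 169.6]
ee_rot: [3.141, -0.003, -3.073]
contact_force: [0.1, 0.2, -0.3]
gripper_width: 0.2
gripper_force: 0.0
```

```bash
python3 -c "
from h import *
c=cam('wrist');fine(c,54);save(c,'w7.png');delta([498.9,263.9,160])"
```

```text
line n 292 dir vs 184: -0.05 centroid ang vs 184: 0.9 offset of line from C -0.55
pointer n 14 ang vs 184: 0.5
delta [-0.0414  0.373   0.018 ] [ 0.    -0.005 -0.002] | [491.   76.4 169. ] [ 3.141 -0.004 -3.073] [ 0.2  0.2 -1. ] [ 0.02  0.41  1.94 -0.    0.8  -1.62] 11.3
```

View pics/w7.png

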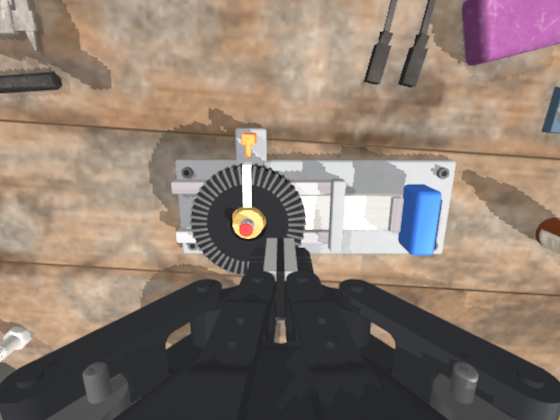

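The line (248,160–210) meets the pointer tip at (248,155). At the right edge, (548,235), the bottle stands beyond the stop, so I'll locate it before moving there.

Run:
```python
from h import *
c=cam('top'); P=cloud(c); Q=P[225:262,130:175].reshape(-1,3); Q=Q[(Q[:,2]>15)&(Q[:,2]<130)]
print(len(Q),Q.min(0).round(),Q.max(0).round(),np.median(Q,0).round())
for lo,hi in((15,50),(50,80),(80,115)):
    k=Q[(Q[:,2]>lo)&(Q[:,2]<hi)]; print(lo,len(k),k.min(0).round() if len(k) else 0,k.max(0).round() if len(k) else 0)
```

```text
336 [453. 350.  16.] [538. 381. 130.] [508. 370.  74.]
15 53 [505. 350.  16.] [535. 371.  47.]
50 156 [459. 350.  50.] [538. 381.  80.]
80 98 [455. 360.  80.] [528. 380. 115.]
```

Emit:
{"method": "move_arm", "body": {
  "deltas": [
    [-0.01, 0.1, 0, 0, 0, 0, 1],
    [-0.02, 0.2, 0, 0, 0, 0, 1],
    [-0.035, 0.3, 0, 0, 0, 0, 1],
    [-0.041, 0.343, 0, 0, -0.005, 0, 1],
    [-0.041, 0.343, 0.1, 0, -0.005, 0, 1]
  ]
}}

```text
clock: 11.98
tcp_pos: [501.3, 251.1, 120.2]
ee_rot: [3.14, 0.006, -3.071]
contact_force: [0.6, 0.3, -0.7]
gripper_width: 0.0
gripper_force: 0.0
```

Emit:
{"method": "move_arm", "body": {
  "deltas": [
    [0, 0, 0.1, 0, 0, 0, 1],
    [0, 0, 0.15, 0, 0, 0, 1],
    [0, 0, 0.15, 0, 0, 0, 1],
    [0, 0, 0.15, 0, 0, 0, 1]
  ]
}}

```text
clock: 12.48
tcp_pos: [500.6, 249.0, 45.1]
ee_rot: [3.142, 0.002, -3.073]
contact_force: [-0.3, 0.4, -0.1]
gripper_width: -0.1
gripper_force: 0.0
```

```bash
python3 -c "
from h import *
print((arm.state()['tcp_pos'][:2]-C)@np.array([[.9976,-.0697],[.0697,.9976]]))
delta([500,248.9,40])
c=cam('wrist');save(c,'w8.png');fine(c,54)"
```

```text
[  0.62801498 200.05588111]
delta [ 0.0012 -0.0001  0.0103] [ 0.     0.002 -0.002] | [500.6 249.   45.1] [ 3.142e+00  2.000e-03 -3.073e+00] [-0.3  0.4 -0.1] [ 0.34  0.67  1.89 -0.    0.59 -1.29] 12.47Traceback (most recent call last):
  File "<string>", line 5, in <module>
    c=cam('wrist');save(c,'w8.png');fine(c,54)
                                    ~~~~^^^^^^
  File "h.py", line 44, in fine
    x=p[m]; vx,vy,x0,y0=cv2.fitLine(x.astype(np.float32),cv2.DIST_L2,0,.01,.01).ravel()
                        ~~~~~~~~~~~^^^^^^^^^^^^^^^^^^^^^^^^^^^^^^^^^^^^^^^^^^^^
cv2.error: OpenCV(4.12.0) /io/opencv/modules/imgproc/src/linefit.cpp:50: error: (-215:Assertion failed) count > 0 in function 'fitLine2D_wods'
```

View pics/w8.png

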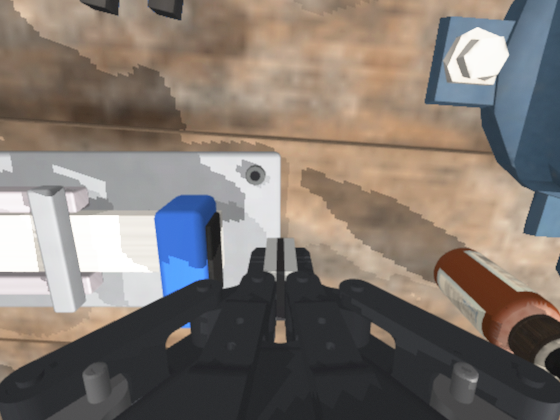

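The fingers stand about 20 mm outside the black pad (212,235), centred on it, and the bottle (440+,300) is clear. Now I'll push.

Emit:
{"method": "move_arm", "body": {
  "deltas": [
    [0.001, -0.01, 0.01, 0, 0, 0, 1],
    [0.001, -0.025, 0.01, 0, 0, 0, 1],
    [0.001, -0.04, 0.01, 0, 0, 0, 1],
    [0.001, -0.052, 0.01, 0, 0, 0, 1],
    [0.001, -0.06, 0.01, 0, 0, 0, 1]
  ]
}}

```text
clock: 13.15
tcp_pos: [502.0, 218.6, 40.0]
ee_rot: [3.141, 0.002, -3.074]
contact_force: [-0.9, 3.3, 2.3]
gripper_width: -0.0
gripper_force: 1.4
```

Emit:
{"method": "move_arm", "body": {
  "deltas": [
    [0, -0.012, 0, 0, 0, 0, 1],
    [0, -0.024, 0, 0, 0, 0, 1],
    [0, -0.036, 0, 0, 0, 0, 1],
    [0, -0.048, 0, 0, 0, 0, 1],
    [0, -0.056, 0, 0, 0, 0, 1]
  ]
}}

```text
clock: 13.78
tcp_pos: [504.0, 190.6, 39.8]
ee_rot: [3.142, 0.002, -3.074]
contact_force: [-0.0, 3.1, 2.8]
gripper_width: -0.3
gripper_force: 1.4
```

```bash
python3 -c "
from h import *
print((arm.state()['tcp_pos'][:2]-C)@np.array([[.9976,-.0697],[.0697,.9976]]),arm.state()['contact_force'])
c=cam('wrist');P=cloud(c);h=cv2.cvtColor(c['img'],cv2.COLOR_RGB2HSV).astype(int)
m=(abs(P[...,2]-56)<3)&(h[...,0]>100)&(h[...,0]<125)&(h[...,1]>150)&(P[...,1]<230)
q=(P[m][:,:2]-C)@np.array([[.9976,-.0697],[.0697,.9976]]); print('stop fix y',np.percentile(q[:,1],[1,50,99]))"
```

```text
[-6.24400270e-02  1.41584541e+02] [-0.00863031  3.07865264  2.78341473]
stop fix y [104.00128035 115.18195138 124.60064239]
```

Emit:
{"method": "move_arm", "body": {
  "deltas": [
    [0, -0.005, 0, 0, 0, 0, 1],
    [0, -0.009, 0, 0, 0, 0, 1],
    [0, -0.009, 0, 0, 0, 0, 1]
  ]
}}

```text
clock: 14.2
tcp_pos: [504.1, 186.4, 39.7]
ee_rot: [-3.142, 0.001, -3.073]
contact_force: [0.1, 1.3, -0.2]
gripper_width: 0.0
gripper_force: 0.0
```

Emit:
{"method": "move_arm", "body": {
  "deltas": [
    [0, -0.002, 0, 0, 0, 0, 1],
    [0, -0.003, 0, 0, 0, 0, 1],
    [0, -0.003, 0, 0, 0, 0, 1]
  ]
}}

```text
clock: 14.58
tcp_pos: [504.2, 185.2, 39.7]
ee_rot: [3.141, 0.002, -3.073]
contact_force: [-0.7, 4.6, -0.4]
gripper_width: -0.1
gripper_force: 2.1
```

Emit:
{"method": "move_arm", "body": {
  "deltas": [
    [0, -0.002, 0, 0, 0, 0, 1],
    [0, -0.003, 0, 0, 0, 0, 1],
    [0, -0.003, 0, 0, 0, 0, 1]
  ]
}}

```text
clock: 14.95
tcp_pos: [504.3, 184.9, 39.8]
ee_rot: [3.14, 0.002, -3.073]
contact_force: [-2.7, 18.1, -2.1]
gripper_width: -0.2
gripper_force: 8.5
```

Emit:
{"method": "move_arm", "body": {
  "deltas": [
    [0, -0.001, 0, 0, 0, 0, 1],
    [0, -0.002, 0, 0, 0, 0, 1],
    [0, -0.002, 0, 0, 0, 0, 1]
  ]
}}

```text
clock: 15.32
tcp_pos: [504.3, 184.7, 39.8]
ee_rot: [3.139, 0.003, -3.073]
contact_force: [-2.9, 25.5, -1.9]
gripper_width: -0.1
gripper_force: 12.7
```

It has hit a hard stop: about 25 N with no further travel. Backing off, lifting and checking.

Emit:
{"method": "move_arm", "body": {
  "deltas": [
    [0, 0.02, 0, 0, 0, 0, 1],
    [0, 0.06, 0, 0, 0, 0, 1],
    [0, 0.08, 0, 0, 0, 0, 1],
    [0, 0.08, -0.1, 0, 0, 0, 1],
    [0, 0.08, -0.2, 0, 0, 0, 1]
  ]
}}

```text
clock: 15.95
tcp_pos: [501.1, 222.9, 140.6]
ee_rot: [-3.141, 0.0, -3.073]
contact_force: [-0.3, -0.4, 0.1]
gripper_width: -0.1
gripper_force: 0.0
```

Emit:
{"method": "move_arm", "body": {
  "deltas": [
    [0, -0.1, -0.04, 0, 0, 0, 1],
    [0, -0.2, -0.04, 0, 0, 0, 1],
    [0, -0.24, -0.04, 0, 0, 0, 1],
    [0, -0.24, -0.04, 0, 0, 0, 1],
    [0, -0.24, -0.04, 0, 0, 0, 1]
  ]
}}

```text
clock: 16.58
tcp_pos: [509.7, 103.4, 159.8]
ee_rot: [3.141, 0.001, -3.073]
contact_force: [0.3, 0.2, -0.3]
gripper_width: -0.1
gripper_force: 0.0
```

```bash
python3 -c "
from h import *
c=cam('wrist');P=cloud(c);h=cv2.cvtColor(c['img'],cv2.COLOR_RGB2HSV).astype(int);save(c,'w9.png');fine(c,54)
m=(abs(P[...,2]-56)<3)&(h[...,0]>100)&(h[...,0]<125)&(h[...,1]>150)&(P[...,1]<230)
q=(P[m][:,:2]-C)@np.array([[.9976,-.0697],[.0697,.9976]]); print('stop fix y',np.percentile(q[:,1],[1,50,99]));print(arm.state()['contact_force'],arm.state()['tcp_pos'])"
```

```text
line n 333 dir vs 184: -1.15 centroid ang vs 184: 1.19 offset of line from C -1.37
pointer n 12 ang vs 184: 0.68
stop fix y [ 97.77651395 107.22577021 118.51208411]
[0.0808779  0.4827055  0.12488884] [509.61879997 103.59456935 159.72049059]
```

View pics/w9.png

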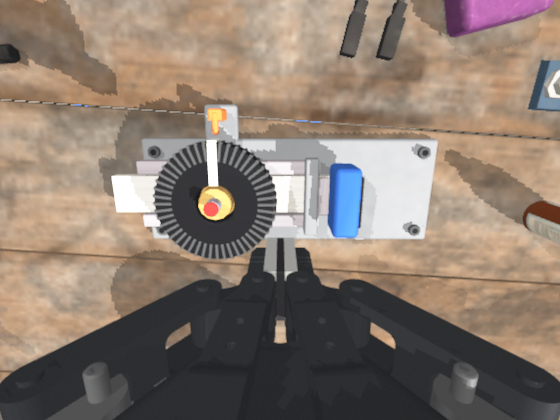

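The line (212,140–185) is in line with the pointer tip (213,133). The stop (345,200) is home against the bridge, with its outer face at 118.5 mm against an expected 119, and the tool is touching nothing.

```bash
python3 -c "
from rig import arm
print(arm.job_done())"
```

```text
the job is handed in; nothing more can be done
None
```

I loosened the ring anticlockwise to the second line-up with the pointer (within about 2° in the last picture), then pushed the stop fully home against the bridge. I handed the job in with the tool clear of everything at about 17 s; no verdict came back.

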